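Roll the sample vial onto the clarity-check line

ROBOT

A 6-joint arm with a two-finger parallel gripper is mounted at the origin on a cart in front of the work surface, level with it; the furniture and walls round the work are solid. World frame = base frame: x ahead of the robot, y to its left, z up, the work surface at z = 0. Lengths are in m, angles in rad, forces in N, time in s.
With the tool pointing down it reaches from about 0.275 to 0.85 m from the base axis. Payload 19 kg.
Tool frame: the origin (TCP) lies at the very end of the fingers, on their centre line; the grasp point (between the pads) lies 19 mm behind it; z points along the fingers, y is the line along which they close (so a half turn about z gives the same grasp; the last joint's range is limited). The gripper opens to 85 mm and grips with 20 to 120 N. Pads are 22 mm wide; open, the fingers measure 114 mm over their backs; the gripper's body (76 mm by 85 mm) begins 54 mm behind the grasp point. The pads swing forward as they close: fully open they stand 13 mm farther back than shut.
Start: joints at [1.015, 0.15, 1.437, -0, 1.554, -0.134], TCP at [0.235, 0.525, 0.231] pointing down, gripper open.
Joint ranges: [-2.8, 2.8], [-0.68, 2.1], [0.12, 2.68], [-1.39, 4.53], [0.16, 2.79], [-2.81, 2.81]. Speed limits (rad/s): [1.89, 1.89, 2.22, 3.01, 3.01, 3.01].

INTERFACE

Orientations are given as a rotation vector (axis times angle).
In Python, from rig import r gives the robot as it stands.
- The arm moves only by the tool step_arm, never from a script. Its argument "plan" is a list of rows, each a list of 4 numbers: the shift along the tool's x, y, z in cm, then the turn about the tool's z in degrees. A call has 1 to 20 rows; each row is the pose to reach, as a shift and turn from the pose commanded when the call began, along the tool's axes at that moment; what a row does not reach only later rows make up. A row lasts 1/8 s, in which the tool goes at most 62.5 mm and 10.7 degrees, less where a joint would pass 70% of its speed; a pose out of reach is approached as far as the arm can. A call with a gripper value outside its range is refused whole. "claw" is the opening in per cent of the stroke, from 0 (shut) to 100 (fully open), set as the call begins (left out, the last holds). The fingers move at their own pace and stop on an object; "squeeze" is the grip in N (left out, the last holds). Time passes only in rows, so rows that repeat a pose let the fingers close. It gives the time, the measured TCP pose, the force, the opening and the grip force at its end, in the units of the state.
- r.observe(): the state, without advancing time (a new reading comes with each control period).
- r.capture(name): name is "scene" or "top"; returns (picture, depth): 400x640x3 uint8, red, green, blue; 400x640 float32, m along the optical axis (not along the pixel's ray), 0 where there is no reading.
- r.camera_info(name): a dict with "fx", "fy", "cx", "cy" (pixels), "R" (3x3) and "t" (3): a world point X has camera coordinates R X + t. Camera axes: x right, y down, z forward; pixel columns grow to the right and rows downward; lengths in m; the calibration is good to about 2 mm. A picture is of the moment at which its call begins. camera_info takes no time and is no camera call.
- r.sign_off(): hands the job in; it is judged then, once.
The state is a dict: "t": time; "joint_pos": joint angles; "joint_vel": joint speeds; "joint_efforts": joint torques, N m; "position": TCP position; "eef_rot": TCP orientation; "ft_force": force on the tool from outside, world axes, zero at the start; "ft_torque": the same for the moment, N m; "gripper_width": finger opening in m; "finger_force": force on a finger pad.
Only numpy, scipy, OpenCV 4.12 (cv2) and the standard library are available. Lean on these libraries where they do the work, as an engineer would, in place of code of your own. Each camera call takes 0.05 s, during which the arm holds its last target. There are 200 camera calls.

TASK

For a clarity check, roll the longer of the two vials lying on the white plate onto the plate's black line, so that it comes to rest along the line and centred over it. Push its top sideways with the fingertips, in short strokes if need be: do not grasp, lift or carry it, and do not shove it from low down at its side. Leave the short vial and everything else where it is.

Things in the scene. Friction and masses are not known exactly. Their poses are not given: they have to be found in the camera images.
- plate: White fixed plate on the worktop, 220 mm along its own x, 280 mm along its own y, 5 mm thick (face at z = 5 mm). Origin: centre of its underside. A 4 mm wide black line is marked on it along its y axis through the centre (x = 0), nearly end to end. Tall equipment stands beyond world x = 0.62 m, right of y = -0.22 and left of y = 0.33: approach from the near side.
- long_vial: Longer clear glass vial: plain cylinder 30 mm diameter, 95 mm long, 60 g, grey ribbed cap, black foot ring. Lies on the plate roughly along the line, 50 to 80 mm to either side of it. Origin: its middle, on the axis, 20 mm above the worktop; own y = cylinder axis, x and z turn as it rolls. Under a fingertip on top it rolls half as far as the fingertip goes; let go, it stops within millimetres.
- short_vial: The shorter vial of the same kind, 30 mm in diameter and 55 mm long, lying on the plate on the other side of the line, its middle 50 to 80 mm from it; to be left alone. Origin: its middle, on its axis, which is its own y axis.
- marker: Marker pen with rounded triangular barrel, 135 mm long, 15 mm thick, lying on the worktop beside the plate's -y edge; to be left alone. Origin: centre of its underside.
- petri: Petri dish, 87 mm across, 15 mm high, on the worktop beside the plate's +y edge; to be left alone. Origin: centre of its underside.
- tweezers: Tweezers, 125 mm long, 14 mm wide, 9 mm high, on the worktop behind the plate's +x edge; to be left alone. Origin: centre of the underside.
- bottle: Reagent bottle, 68 mm wide, 120 mm high, standing on the worktop to the left; to be left alone. Origin: centre of its underside.
- bottle2: Smaller reagent bottle, 56 mm wide, 100 mm high, standing on the worktop to the left; to be left alone. Origin: centre of its underside.

How it is judged:
At the end, for the whole second after the job is handed in: The long vial lies at rest flat on the plate, its middle within 6 mm of the black line sideways, its axis within 0.15 rad of the line's direction, whole on the plate (x of long_vial in the frame of plate between -0.006 and 0.006 m and y of long_vial in the frame of plate between -0.09 and 0.09 m and z of long_vial in the frame of plate between 0.017 and 0.023 m and angle between the y axis of long_vial and the y axis of plate, either way round below 0.15 rad and linear speed of long_vial below 0.01 m/s); the robot touches nothing.
It fails at once if the long vial is lifted (its middle more than 10 mm above where it rolls) (height (world z) of long_vial above 0.03 m).
It fails at once if the fingers bear on the long vial from low down (fingertips below its middle), as in grasping or shoving its side (contact force between the fingers and long_vial above 0.5 N and height (world z) of the grasp point below 0.037 m).
It fails at once if the short vial is moved by more than 10 mm (distance of short_vial from where it was at the start of the episode above 0.01 m).
It fails at once if a bystander is moved by more than 15 mm (distance of any of marker, petri, tweezers, bottle, bottle2 from where it was at the start of the episode above 0.015 m).
It also fails if it takes over 42 s, if anything falls off the work surface, if the arm or the gripper's body presses on something with over 40 N, if the wrist force passes 120 N, or if a joint passes its speed limit or range.

## Working session

There is one attempt and no reset: what is moved stays moved. The work goes in short steps, Python scripts to look and compute and a tool call to move; the robot and the scene stay as the last step left them, time stands still between calls to the robot, and variables do not carry over. Pictures are saved under pics/ and viewed, at most 10 in all, crops included, and the job is handed in when it is done.

Besides the shell and the picture viewer there is one more tool, called after "Emit:" by a JSON object that holds its "method" and its "body". step_arm: Moves the arm, as the interface text tells. Its arguments: {"type":"object","properties":{"plan":{"type":"array"},"claw":{"type":"number"},"squeeze":{"type":"number"}},"required":["plan"]}

```bash
mkdir -p pics; python3 - <<'E'
from rig import r
import cv2,numpy as np
for n in("top","scene"):
    p,d=r.capture(n); cv2.imwrite(f"pics/{n}0.png",p[:,:,::-1]); np.save(f"pics/{n}0.npy",d)
    c=r.camera_info(n); print(n,c)
s=r.observe(); print(s["t"],s["position"],s["eef_rot"],s["gripper_width"])
E
```

```text
top {'fx': 398.19213262892373, 'fy': 398.19213262892373, 'cx': 319.17199591666645, 'cy': 203.6567719660629, 'R': array([[-2.16713544e-02, -9.99764600e-01, -1.04729258e-03],
       [-9.98412024e-01,  2.16964942e-02, -5.19874208e-02],
       [ 5.19979055e-02, -8.10083172e-05, -9.98647191e-01]]), 't': array([0.16718867, 0.5469747 , 1.01780396])}
scene {'fx': 445.09343125793134, 'fy': 445.09343125793134, 'cx': 324.4862467199727, 'cy': 194.7055680365365, 'R': array([[ 0.63155028, -0.77512089, -0.01821674],
       [-0.50017106, -0.38934999, -0.77345685],
       [ 0.59242987,  0.49758838, -0.63358713]]), 't': array([-0.21212803,  0.39223268,  0.63316123])}
0.1 [0.23532308 0.52440923 0.23073788] [-6.57564578e-01 -3.07165234e+00  1.64063248e-03] 0.08533620520967428
```

View pics/top0.png

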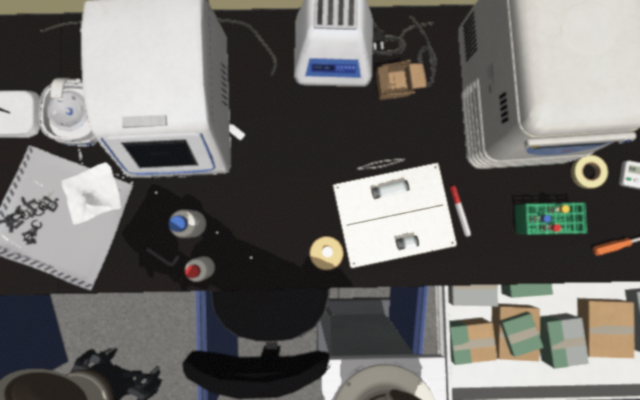

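View pics/scene0.png

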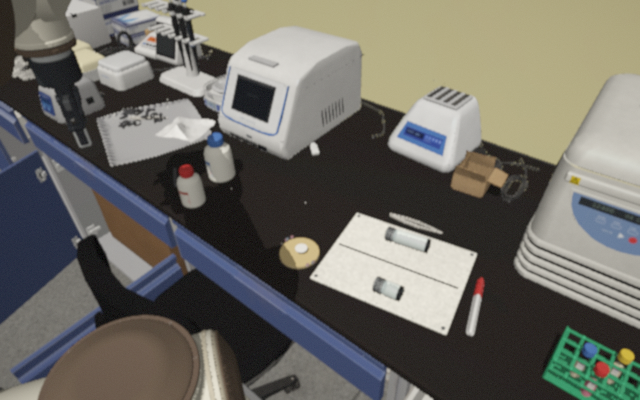

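The top view shows the plate at about (395,215), with its line running from (347,224) to (442,205). The long vial is beyond the line at (390,188) and the short one on the near side at (407,241). I'll zoom in and measure next.

```bash
cat > h.py <<'E'
from rig import r
import cv2,numpy as np
def ray(c,uv,z):
    uv=np.atleast_2d(uv).astype(float)
    d=np.c_[(uv[:,0]-c["cx"])/c["fx"],(uv[:,1]-c["cy"])/c["fy"],np.ones(len(uv))]@c["R"]
    o=-c["R"].T@c["t"]
    return (o+d*((z-o[2])/d[:,2])[:,None])
def plate(p,c):
    g=p.min(2); m=((g>150)*255).astype(np.uint8)
    n,l,st,ce=cv2.connectedComponentsWithStats(m[150:280,325:470])
    i=1+np.argmax(st[1:,4]); mm=((l==i)*255).astype(np.uint8)
    mm=cv2.morphologyEx(mm,cv2.MORPH_CLOSE,np.ones((25,25)))
    cn=max(cv2.findContours(mm,0,2)[0],key=cv2.contourArea)+np.array([325,150])
    return ray(c,cn[:,0],.005)
E
python3 - <<'E'
from h import *
p=cv2.imread("pics/top0.png")[:,:,::-1]; c=r.camera_info("top")
w=plate(p,c); print(cv2.minAreaRect((w[:,:2]*1000).astype(np.float32)))
# line: dark pixels in a band between the vials
g=p.min(2).astype(float)
pts=[]
for u in range(352,438):
    v0=224-(u-347)*.2; vs=np.arange(int(v0)-5,int(v0)+7); k=np.clip(200-g[vs,u],0,None)
    k=np.clip(g[vs,u].max()*.93-g[vs,u],0,None)
    if k.sum()>20: pts.append((u,(vs*k).sum()/k.sum()))
L=ray(c,pts,.005)[:,:2]; a=np.polyfit(L[:,1],L[:,0],1); print("line x=a y+b",a,np.std(np.polyval(a,L[:,1])-L[:,0]),L[0],L[-1])
for n,b in(("top",(330,160,130,110)),("scene",(310,205,170,125))):
    x,y,ww,h=b; q=cv2.imread(f"pics/{n}0.png")[y:y+h,x:x+ww]
    cv2.imwrite(f"pics/{n}0c.png",cv2.resize(q,None,fx=4.6,fy=4.6,interpolation=cv2.INTER_CUBIC))
E
```

```text
((503.34075927734375, -27.304641723632812), (256.6573181152344, 312.4596252441406), 10.821127891540527)
line x=a y+b [-0.18727301  0.51068015] 0.00018228537125511096 [0.49733144 0.07079197] [ 0.53951834 -0.15254776]
```

View pics/top0c.png

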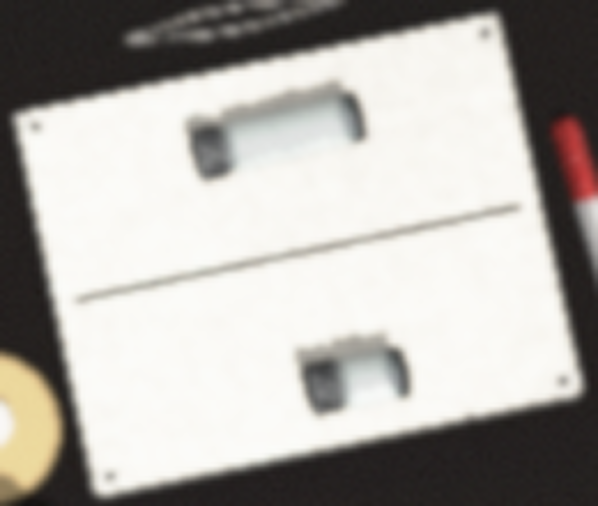

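The crop shows the long vial with its cap end at about (210,150) and ring end at (353,115), with a shadow on its far side. Its near edge is clean, so I'll use that, along with the depth as a check.

```bash
cat >> h.py <<'E'
def line_frame(a=-.18727,b=.51068):
    th=np.arctan(-a); ex=np.array([np.cos(th),np.sin(th)]); ey=np.array([-ex[1],ex[0]])
    o=np.array([b,0.]); return ex,ey,o
def to_plate(X):
    ex,ey,o=line_frame(); d=X[:,:2]-o; return np.c_[d@ex,d@ey]
def ortho(p,c,z,xr=(-.11,.12),yr=(-.17,.12),s=.0005):
    ex,ey,o=line_frame(); xs=np.arange(*xr,s); ys=np.arange(*yr,s)
    Y,Xx=np.meshgrid(ys,xs); W=o+Xx[...,None]*ex+Y[...,None]*ey
    P=np.dstack([W,np.full(Y.shape,z)])@c["R"].T+c["t"]
    return cv2.remap(p,(P[...,0]/P[...,2]*c["fx"]+c["cx"]).astype(np.float32),(P[...,1]/P[...,2]*c["fy"]+c["cy"]).astype(np.float32),cv2.INTER_LINEAR),xs,ys
E
python3 - <<'E'
from h import *
for n in("top","scene"):
    c=r.camera_info(n); print(n,"cam",-c["R"].T@c["t"])
    p=cv2.imread(f"pics/{n}0.png"); im,xs,ys=ortho(p,c,.02)
    im=np.ascontiguousarray(im[::-1,::-1])  # x up, y left
    # grid every 20 mm
    for x in np.arange(-.1,.12,.02): i=int((xs[-1]-x)/.0005); im[i]=(0,0,255) if abs(x)<1e-6 else (255,180,0)
    for y in np.arange(-.16,.12,.02): i=int((ys[-1]-y)/.0005); im[:,i]=(0,0,255) if abs(y)<1e-6 else (255,180,0)
    cv2.imwrite(f"pics/{n}o.png",im)
d=np.load("pics/top0.npy"); c=r.camera_info("top")
v,u=np.mgrid[160:270,330:460]; z=d[160:270,330:460]
P=np.stack([(u-c["cx"])/c["fx"]*z,(v-c["cy"])/c["fy"]*z,z],-1).reshape(-1,3)
W=(P-c["t"])@c["R"]; q=to_plate(W); k=(W[:,2]>.016)&(W[:,2]<.06)&(abs(q[:,0])<.1)
for s in(1,-1):
    m=k&(q[:,0]*s>.02); print(m.sum(),q[m].min(0),q[m].max(0),q[m].mean(0),W[m,2].max())
    m&=W[:,2]>.028
    if m.sum()>5: print(q[m].mean(0), np.polyfit(q[m,1],q[m,0],1))
E
cd pics; python3 -c "
import cv2;a=cv2.imread('topo.png');b=cv2.imread('sceneo.png');import numpy as np
cv2.imwrite('o.png',cv2.resize(np.vstack([a[:230],b[:230]]),None,fx=1.25,fy=1.25))"
```

```text
top cam [0.49680565 0.15536433 1.04503796]
scene cam [-0.04495067 -0.32676275  0.70067358]
443 [ 0.0254608  -0.20329692] [0.08259658 0.00662189] [ 0.06588403 -0.04075999] 0.04053449761840603
[ 0.06619809 -0.04054702] [-0.04306414  0.06445197]
278 [-0.09089965 -0.08236552] [-0.05279872  0.14522055] [-0.07422022 -0.04706711] 0.04042229894201308
[-0.07528041 -0.05489632] [ 0.02245934 -0.07404747]
```

View pics/o.png

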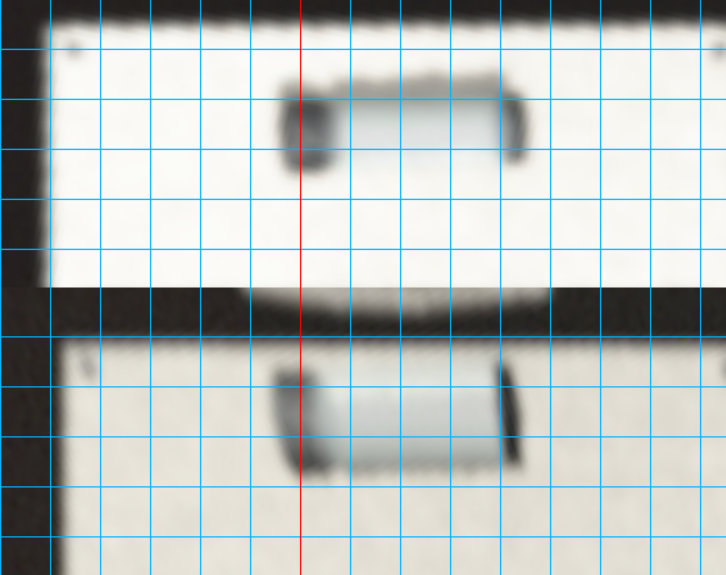

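```bash
cat >> h.py <<'E'
from scipy.spatial.transform import Rotation as Ro
def tool(dst,axis_ang=None):
    s=r.observe(); M=Ro.from_rotvec(s["eef_rot"]).as_matrix(); p=np.array(s["position"])
    print("t",s["t"],"shift cm",((np.array(dst)-p)@M*100).round(2), "pos",p.round(4),"ty ang",np.degrees(np.arctan2(-M[0,1],M[1,1])).round(2), "Fz",np.round(s["ft_force"],2))
def world(px,py,z):
    ex,ey,o=line_frame(); return [*(o+px*ex+py*ey),z]
E
python3 - <<'E'
from h import *
print(world(.0662,-.0405,.1)); tool(world(.0662,-.0405,.1))
E
```

```text
[np.float64(0.5832036885641539), np.float64(-0.0276225378459258), 0.1]
t 0.1 shift cm [-54.34 -36.11  13.11] pos [0.2353 0.5244 0.2307] ty ang -24.17 Fz [-0.11 -0.27 -0.06]
```

Emit:
{"method": "step_arm", "body": {"plan": [[-5,-3.3,0,-4],[-10,-6.6,0,-8],[-15,-10,0,-12],[-20,-13.3,0,-16],[-25,-16.6,0,-20],[-30,-20,0,-24],[-35,-23.3,2,-28],[-40,-26.6,4,-32],[-45,-30,7,-36],[-50,-33.2,10,-37.3],[-54.3,-36.1,13,-37.3],[-54.3,-36.1,13,-37.3],[-54.3,-36.1,13,-37.3]], "claw": 45}}

```text
t: 1.72
position: [0.5828, -0.0271, 0.1009]
eef_rot: [0.358, -3.12, -0.001]
ft_force: [0.2, 0.5, -0.3]
gripper_width: 0.0388
finger_force: 0.0
```

```bash
python3 - <<'E'
from h import *
tool(world(.0662,-.0405,.045)); print(r.observe()["gripper_width"])
E
```

```text
t 1.725 shift cm [-0.04 -0.06  5.59] pos [ 0.5828 -0.0271  0.1009] ty ang 13.09 Fz [ 0.22  0.46 -0.3 ]
0.03877206422412019
```

Emit:
{"method": "step_arm", "body": {"plan": [[0,0,3,0],[0,0,5,0],[0,0,6,0],[0,0,6.4,0],[0,0,6.5,0],[0,0,6.5,0],[0,0,6.5,0]]}}

```text
t: 2.6
position: [0.5832, -0.0272, 0.0368]
eef_rot: [-0.359, 3.12, -0.0]
ft_force: [-0.3, -0.1, 0.0]
gripper_width: 0.0384
finger_force: 0.0
```

Emit:
{"method": "step_arm", "body": {"plan": [[0,0,0.1,0],[0,0,0.2,0],[0,0,0.2,0]]}}

```text
t: 2.98
position: [0.583, -0.0271, 0.0342]
eef_rot: [0.359, -3.121, 0.0]
ft_force: [-0.2, -0.2, 0.5]
gripper_width: 0.038
finger_force: 0.0
```

Emit:
{"method": "step_arm", "body": {"plan": [[0,0,0.1,0],[0,0,0.1,0]]}}

```text
t: 3.22
position: [0.5833, -0.0271, 0.0336]
eef_rot: [-0.359, 3.12, -0.0]
ft_force: [-0.4, 1.2, 3.6]
gripper_width: 0.0382
finger_force: 1.9
```

Emit:
{"method": "step_arm", "body": {"plan": [[0,0,0.1,0],[0,0,0.1,0]]}}

```text
t: 3.48
position: [0.5839, -0.027, 0.0334]
eef_rot: [-0.359, 3.119, -0.001]
ft_force: [-0.5, 2.4, 13.2]
gripper_width: 0.0385
finger_force: 6.6
```

Emit:
{"method": "step_arm", "body": {"plan": [[0,0,0.1,0],[0,0,0.1,0]]}}

```text
t: 3.72
position: [0.5844, -0.0269, 0.0333]
eef_rot: [-0.359, 3.117, -0.001]
ft_force: [-1.1, 4.5, 23.4]
gripper_width: 0.0386
finger_force: 11.1
```

Contact is at about z = 34 mm, with a stiffness near 10 N/mm. I'll ease the press, then make the first stroke.

Emit:
{"method": "step_arm", "body": {"plan": [[0,0,-0.12,0],[0.2,0,-0.12,0],[0.6,0,-0.12,0],[1,0,-0.12,0],[1.4,0,-0.12,0],[1.8,0,-0.12,0],[2.2,0,-0.12,0],[2.5,0,-0.12,0],[2.8,0,-0.12,0],[3,0,-0.12,0],[3,0,-0.12,0]]}}

```text
t: 5.1
position: [0.5536, -0.034, 0.0324]
eef_rot: [0.359, -3.121, 0.0]
ft_force: [0.2, 0.9, -0.2]
gripper_width: 0.0385
finger_force: 0.0
```

```bash
cat >> h.py <<'E'
def vial(name):
    p,d=r.capture("top"); cv2.imwrite(f"pics/{name}.png",p[:,:,::-1]); c=r.camera_info("top")
    v,u=np.mgrid[160:270,330:460]; z=d[160:270,330:460]
    P=np.stack([(u-c["cx"])/c["fx"]*z,(v-c["cy"])/c["fy"]*z,z],-1).reshape(-1,3)
    W=(P-c["t"])@c["R"]; q=to_plate(W); k=(W[:,2]>.028)&(W[:,2]<.045)&(abs(q[:,0])<.1)&(q[:,1]>-.12)&(q[:,1]<.03)
    for s in(1,-1):
        m=k&((q[:,0]>-.045) if s>0 else (q[:,0]<-.045))
        if m.sum()>5: print(s,m.sum(),q[m].mean(0).round(4),"mid",((q[m].min(0)+q[m].max(0))/2).round(4),np.polyfit(q[m,1],q[m,0],1).round(4))
E
python3 - <<'E'
from h import *
vial("a"); s=r.observe(); print(s["position"],to_plate(np.array([s["position"]])),s["ft_force"])
p=cv2.imread("pics/a.png"); cv2.imwrite("pics/ac.png",cv2.resize(p[150:280,320:470],None,fx=4,fy=4,interpolation=cv2.INTER_CUBIC))
E
```

```text
1 24 [ 0.0559 -0.0005] mid [ 0.0567 -0.0004] [-0.2637  0.0558]
-1 180 [-0.0756 -0.0607] mid [-0.0753 -0.0602] [-0.0406 -0.078 ]
[ 0.55375056 -0.03395515  0.03239295] [[ 0.03608449 -0.04130297]] [-0.02916244  0.67125044 -0.71493814]
```

View pics/ac.png

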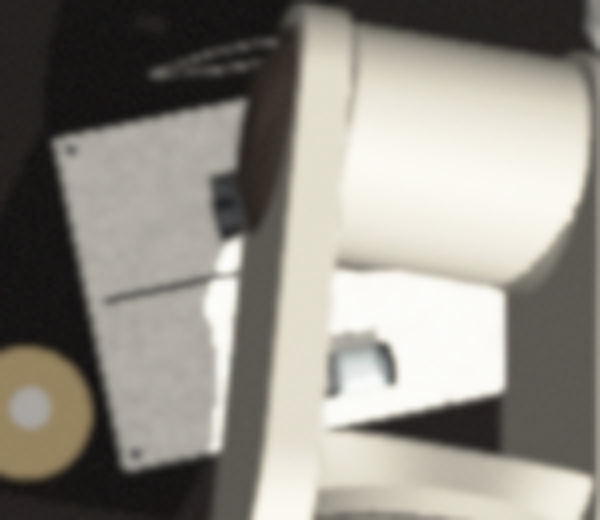

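The pads ran off ahead of the vial, because the fingertip goes twice as far as the vial does. Each stroke should start behind the vial's crest. I'll lift clear and measure again.

Emit:
{"method": "step_arm", "body": {"plan": [[0,0,-1,0],[0,0,-5,0],[0,5,-9,0],[0,11,-9,0],[0,17,-9,0],[0,22,-9,0],[0,22,-9,0]]}}

```text
t: 6.02
position: [0.503, 0.1832, 0.1233]
eef_rot: [-0.365, 3.12, 0.001]
ft_force: [-0.4, -0.4, 0.3]
gripper_width: 0.0386
finger_force: 0.0
```

```bash
python3 - <<'E'
from h import *
vial("b"); tool(world(.06,-.04,.045))
p=cv2.imread("pics/b.png"); cv2.imwrite("pics/bc.png",cv2.resize(p[150:280,320:470],None,fx=4,fy=4,interpolation=cv2.INTER_CUBIC))
E
```

```text
1 371 [ 0.0515 -0.0415] mid [ 0.0509 -0.0419] [-0.0388  0.0499]
-1 217 [-0.0751 -0.0546] mid [-0.0755 -0.0552] [-0.0127 -0.0758]
t 6.075 shift cm [ -2.32 -22.11   7.82] pos [0.5035 0.1816 0.1232] ty ang 13.29 Fz [-0.34 -0.27 -0.46]
```

View pics/bc.png

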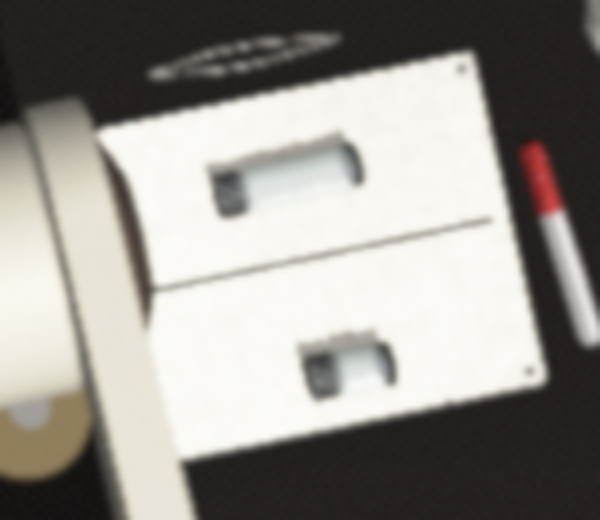

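The vial has rolled to 51.5 mm from the line and is still aligned to about 2°. I'll repeat, starting each stroke 8 mm behind the crest.

Emit:
{"method": "step_arm", "body": {"plan": [[0,-5,0,0],[-1,-11,0,0],[-2,-17,0,0],[-2.3,-22,0,0],[-2.3,-22,3,0],[-2.3,-22,6,0],[-2.3,-22,7.8,0],[-2.3,-22,8.7,0],[-2.3,-22,9,0],[-2.3,-22,9,0]]}}

```text
t: 7.32
position: [0.577, -0.0288, 0.0337]
eef_rot: [-0.359, 3.119, -0.001]
ft_force: [0.1, -0.8, 1.2]
gripper_width: 0.0385
finger_force: 0.4
```

Emit:
{"method": "step_arm", "body": {"plan": [[0.2,0,0,0],[0.6,0,0,0],[1,0,0,0],[1.4,0,0,0],[1.8,0,0,0],[2.2,0,0,0],[2.6,0,0,0],[2.9,0,0,0],[3.1,0,0,0],[3.2,0,0,0],[3.2,0,0,0]]}}

```text
t: 8.7
position: [0.5454, -0.0361, 0.0335]
eef_rot: [-0.359, 3.12, -0.001]
ft_force: [-0.2, -1.0, 6.5]
gripper_width: 0.038
finger_force: 3.0
```

Emit:
{"method": "step_arm", "body": {"plan": [[0,0,-0.3,0],[0,0,-1,0],[0,0,-1.5,0]]}}

```text
t: 9.07
position: [0.5452, -0.036, 0.0482]
eef_rot: [-0.359, 3.121, -0.0]
ft_force: [-0.2, 0.6, 0.0]
gripper_width: 0.0386
finger_force: 0.0
```

Emit:
{"method": "step_arm", "body": {"plan": [[-0.8,0,0,0],[-1.6,0,0,0],[-1.6,0,0.8,0],[-1.6,0,1.3,0],[-1.6,0,1.5,0],[-1.6,0,1.5,0],[-1.2,0,1.5,0],[-0.8,0,1.5,0],[-0.4,0,1.5,0],[0,0,1.5,0],[0.4,0,1.5,0],[0.8,0,1.5,0],[1.2,0,1.5,0],[1.4,0,1.5,0],[1.6,0,1.5,0],[1.6,0,1.5,0],[1.6,0,1.2,0],[1.6,0,0,0],[1.6,0,-3,0]]}}

```text
t: 11.45
position: [0.5286, -0.0395, 0.0773]
eef_rot: [0.359, -3.119, -0.001]
ft_force: [-0.2, -0.3, 0.3]
gripper_width: 0.0385
finger_force: 0.0
```

Emit:
{"method": "step_arm", "body": {"plan": [[0,5,-4.5,0],[0,11,-4.5,0],[0,17,-4.5,0],[0,22,-4.5,0],[0,22,-4.5,0]]}}

```text
t: 12.08
position: [0.4785, 0.1773, 0.1231]
eef_rot: [-0.365, 3.12, 0.001]
ft_force: [0.5, 0.8, 0.0]
gripper_width: 0.0387
finger_force: 0.0
```

```bash
python3 - <<'E'
from h import *
vial("c"); tool(world(.02,-.04,.045))
E
```

```text
1 365 [ 0.0201 -0.0432] mid [ 0.0203 -0.0433] [-0.0308  0.0188]
-1 220 [-0.0751 -0.0547] mid [-0.0752 -0.0553] [ 0.0045 -0.0748]
t 12.125 shift cm [ -0.85 -21.92   7.8 ] pos [0.479  0.1757 0.1229] ty ang 13.29 Fz [-0.15 -0.6  -0.18]
```

Now 20 mm from the line. Two 20 mm strokes should cover it.

Emit:
{"method": "step_arm", "body": {"plan": [[0,-5,0,0],[-0.7,-11,0,0],[-1.3,-17,0,0],[-1.3,-22.2,0,0],[-1.3,-22.2,3,0],[-1.3,-22.2,6,0],[-1.3,-22.2,7.8,0],[-1.3,-22.2,8.7,0],[-1.3,-22.2,9,0],[-1.3,-22.2,9,0],[-1,-22.2,9,0],[-0.6,-22.2,9,0],[-0.2,-22.2,9,0],[0.2,-22.2,9,0],[0.5,-22.2,9,0],[0.7,-22.2,9,0],[0.7,-22.2,9,0],[0.7,-22.2,8.7,0],[0.7,-22.2,7.5,0],[0.7,-22.2,7.5,0]]}}

```text
t: 14.62
position: [0.5237, -0.0432, 0.0488]
eef_rot: [-0.359, 3.119, -0.001]
ft_force: [0.9, 0.3, 1.1]
gripper_width: 0.0385
finger_force: 0.0
```

Emit:
{"method": "step_arm", "body": {"plan": [[-1,0,0,0],[-1,0,0.8,0],[-1,0,1.3,0],[-1,0,1.5,0],[-1,0,1.5,0],[-0.7,0,1.5,0],[-0.3,0,1.5,0],[0.1,0,1.5,0],[0.5,0,1.5,0],[0.8,0,1.5,0],[1,0,1.5,0],[1,0,1.5,0],[1,0,1.2,0],[1,0,0,0],[1,0,-4,0],[1,5,-7.5,0],[1,11,-7.5,0],[1,17,-7.5,0],[1,22,-7.5,0],[1,22,-7.5,0]]}}

```text
t: 17.12
position: [0.4624, 0.1714, 0.123]
eef_rot: [-0.365, 3.12, 0.001]
ft_force: [0.8, -0.8, 1.0]
gripper_width: 0.0385
finger_force: 0.0
```

```bash
python3 - <<'E'
from h import *
vial("d"); tool(world(0,-.04,.045))
p=cv2.imread("pics/d.png"); cv2.imwrite("pics/dc.png",cv2.resize(p[150:280,320:470],None,fx=4,fy=4,interpolation=cv2.INTER_CUBIC))
E
```

```text
1 368 [ 0.0012 -0.0435] mid [ 0.0006 -0.0437] [-0.0357 -0.0004]
-1 213 [-0.0754 -0.055 ] mid [-0.0752 -0.0548] [ 0.0043 -0.0751]
t 17.175 shift cm [ -0.55 -21.63   7.79] pos [0.4629 0.1699 0.1228] ty ang 13.29 Fz [-0.04 -1.03  0.47]
```

View pics/dc.png

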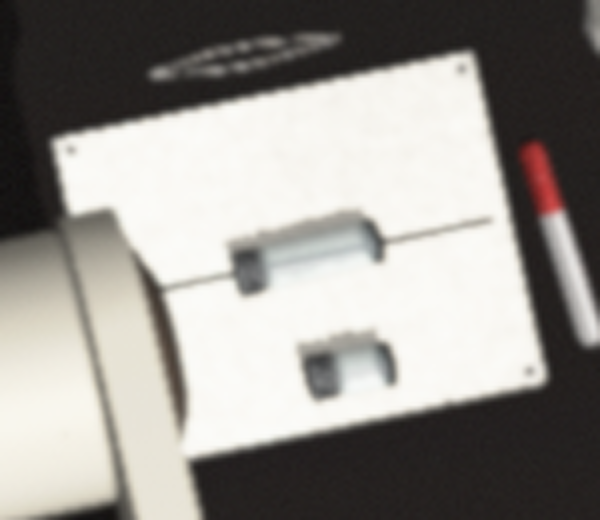

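The image shows the long vial lying over the line, with its cap at (247,270) and its ring at (372,240). The offset is about 1 mm, the tilt about 0.036 rad, and the arm is clear.

```bash
python3 -c "
from rig import r
print(r.sign_off())"
```

```text
the job is handed in; nothing more can be done
None
```

The job is handed in: the long vial lies along the black line, measured about 1 mm off centre and 0.036 rad off its direction; the short vial stayed within about 1 mm, and the arm was clear at about 17 s of the 42 s.

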